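Fit the support heads back on their drying stands

TASK

The support heads for the helmet drying stands have come back from cleaning, three in a stack and one beside it. Take the stack apart and put every head flat in the middle of the stand whose top plate has its shape and size, with the square and oblong heads turned to line up with their plates. Do not tip any head over, and leave the lacquer can and the tape roll where they are.

Things in the scene. Friction and masses are not known exactly. Their poses are not given: they have to be found in the camera images.
- head_big_round_center (a point): Large round support head: loose flat black block with a cream face inset in its top, 66 mm diameter, 34 mm thick, under 0.2 kg. The point is its centre, 17 mm above its underside; z is up. At the start it lies on the bench, either under the stack or by itself.
- head_square_center (a point): Square support head: loose flat black block with a cream face inset in its top, 60 x 60 mm, 34 mm thick, under 0.2 kg. The point is its centre, 17 mm above its underside; z is up. x and y axes run square to its sides. At the start it lies on the bench, either under the stack or by itself.
- head_oblong_center (a point): Oblong support head: loose flat black block with a cream face inset in its top, 60 mm long (its x axis) x 36 mm wide (its y axis), with half-round ends, 34 mm thick, under 0.2 kg. The point is its centre, 17 mm above its underside; z is up. At the start it is the middle one of the stack of three, on the large round or the square head.
- head_small_round_center (a point): Small round support head: loose flat black block with a cream face inset in its top, 30 mm diameter, 34 mm thick, under 0.2 kg. The point is its centre, 17 mm above its underside; z is up. At the start it is on top of the stack of three, on the oblong head.
- stand_big_round_top (a point): Stand for the large round head: fixed to the bench, dark pedestal under a flat light grey top plate, round, 78 mm diameter (6 mm larger all round than its head), 8 mm thick, its upper face 60 mm above the bench. The point is the centre of the upper face; z is up.
- stand_square_top (a point): Stand for the square head: fixed to the bench, dark pedestal under a flat light grey top plate, square, 72 x 72 mm (6 mm larger all round than its head), 8 mm thick, its upper face 60 mm above the bench. The point is the centre of the upper face; z is up. x and y axes run square to its sides.
- stand_oblong_top (a point): Stand for the oblong head: fixed to the bench, dark pedestal under a flat light grey top plate, oblong with half-round ends, 72 mm long (its x axis) x 48 mm wide (its y axis) (6 mm larger all round than its head), 8 mm thick, its upper face 60 mm above the bench. The point is the centre of the upper face; z is up.
- stand_small_round_top (a point): Stand for the small round head: fixed to the bench, dark pedestal under a flat light grey top plate, round, 42 mm diameter (6 mm larger all round than its head), 8 mm thick, its upper face 60 mm above the bench. The point is the centre of the upper face; z is up.
- lacquer_can: Bystander: olive lacquer can standing upright on the bench, 72 mm diameter, 100 mm tall; origin at the centre of its underside.
- tape_roll: Bystander: roll of masking tape lying flat on the bench, 96 mm outer diameter, 24 mm high; origin at the centre of its underside.
Things that resemble listed ones, but are neither listed nor needed, are in the scene too. Leave any red or yellow look-alike of the part that bears head_big_round_center alone. What is shaped like the part that bears stand_oblong_top but yellow is not meant.

How it is judged (in metres and radians):
At the end, for the whole second after the job is handed in: All four heads lie released, flat (0.1 rad) and at rest on the plate of their own shape and size, centred within 12 mm and within 4 mm of resting height; the oblong head is in line with its plate within 15 degrees (either way round), the square one too (any quarter turn) (horizontal distance between head_big_round_center and stand_big_round_top below 0.012 m and z of head_big_round_center in the frame of stand_big_round_top between 0.013 and 0.021 m and angle between each of head_big_round_center, head_square_center, head_oblong_center, head_small_round_center's own z axis and vertical below 0.1 rad and linear speed of each of head_big_round, head_square, head_oblong, head_small_round below 0.02 m/s and angular speed of each of head_big_round, head_square, head_oblong, head_small_round below 0.2 rad/s and horizontal distance between head_square_center and stand_square_top below 0.012 m and z of head_square_center in the frame of stand_square_top between 0.013 and 0.021 m and horizontal distance between head_oblong_center and stand_oblong_top below 0.012 m and z of head_oblong_center in the frame of stand_oblong_top between 0.013 and 0.021 m and horizontal distance between head_small_round_center and stand_small_round_top below 0.012 m and z of head_small_round_center in the frame of stand_small_round_top between 0.013 and 0.021 m and angle between the x axis of head_oblong_center and the x axis of stand_oblong_top, either way round below 0.26 rad and (angle between the x axis of head_square_center and the x axis of stand_square_top, either way round below 0.26 rad or angle between the x axis of head_square_center and the y axis of stand_square_top, either way round below 0.26 rad)); the robot touches nothing.
It fails at once if a head is tipped by more than 0.7 rad (angle between any of head_big_round_center, head_square_center, head_oblong_center, head_small_round_center's own z axis and vertical above 0.7 rad).
It fails at once if the lacquer can or the tape roll is shifted by more than 25 mm or tipped over (distance of any of lacquer_can, tape_roll from where it was at the start of the episode above 0.025 m or angle between lacquer_can's own z axis and vertical above 0.5 rad).
It also fails if it takes over 112 s, if anything falls off the work surface, if the arm or the gripper's body presses on something with over 40 N, if the wrist force passes 120 N, or if a joint passes its speed limit or range.

ROBOT

A 6-joint arm with a two-finger parallel gripper is mounted at the origin on the work surface. World frame = base frame: x ahead of the robot, y to its left, z up, the work surface at z = 0. Lengths are in m, angles in degrees, forces in N, time in s.
With the tool pointing down it reaches from about 0.4 to 0.825 m from the base axis. Payload 7 kg.
Tool frame: the origin (TCP) lies between the finger pads; the fingertips stand 19 mm ahead of it and the grasp point (between the pads) is the TCP; x points along the fingers, y is the direction in which the jaws open and shut, and the axes are right-handed (so a half turn about x gives the same grasp; the last joint's range is limited). The gripper opens to 88 mm and grips with 3 to 60 N. Pads are 19 mm wide; open, the fingers measure 130 mm over their backs; the gripper's body (78 mm by 193 mm) begins 47 mm behind the grasp point.
Start: joints at [83.027, 20.546, 0.682, 0, -70.136, -16.507], TCP at [0.269, 0.619, 0.209] pointing down, gripper open.
Joint ranges: [-176.03, 176.03], [-82.01, 121.73], [-58.28, 71.71], [-173.87, 95.51], [-174.79, -0.11], [-173.66, 173.66]. Speed limits (degrees/s): [136.94, 136.94, 172.46, 180, 180, 180].

INTERFACE

Orientations are given as [roll, pitch, yaw] about the fixed x, y, z axes, in that order (R = Rz(yaw) Ry(pitch) Rx(roll)).
In Python, from plant import r gives the robot as it stands.
- The arm moves only by the tool send_rows, never from a script. Its argument "plan" is a list of rows, each a list of 2 entries, a list of its own where there are three numbers: the shift along the tool's x, y, z scaled (see below), then the turn, a rotation vector about the tool's x, y, z scaled (see below). A call has exactly 5 rows; each row is the pose to reach, as a shift and turn from the pose measured when the call began, along the tool's axes at that moment; what a row does not reach only later rows make up. The controller multiplies each number of a shift by 0.15 m and each number of a turn by pi/4 rad. A row lasts 1/10 s, in which the tool goes at most 50 mm and 8.59 degrees, less where a joint would pass 70% of its speed; a pose out of reach is approached as far as the arm can. A call with a number of a shift or a turn outside -1 to 1 is refused whole. A call with a gripper value outside its range is refused whole. "jaw" is the opening, from -1 (shut) to 1 (fully open), so that 0 is half open, set as the call begins (left out, the last holds). The fingers move at their own pace and stop on an object; "force" is the grip in N (left out, the last holds). Time passes only in rows, so rows that repeat a pose let the fingers close, or fill a call up. It gives the time, the measured TCP pose, the force and the opening at its end, in the units of the state.
- r.get_state(): the state, without advancing time (a new reading comes with each control period).
- r.capture(name): name is "scene" or "top" or "wrist"; returns a dict with "color" (384x512x3 uint8, red, green, blue), "range_z" (384x512 float32, m along the optical axis (not along the pixel's ray), 0 where there is no reading), "mtx" (3x3 intrinsics, pixels), "pose" (4x4, takes a point from camera to world coordinates). Camera axes: x right, y down, z forward; pixel columns grow to the right and rows downward; lengths in m; the calibration is good to about 2 mm. A picture is of the moment at which its call begins.
- r.close_job(): hands the job in, once; it reports no verdict.
Trained networks look in a picture, given as the dict that the camera call returned (one of the last four; its "shot" number tells which), for a name from the list of things; names that differ only in an ending like _2 or _b are one class to them, and where a whole thing is asked for, a point or a joint stands for the part that bears it (a point fixed in the world has none). Each returns a list of dicts, best first, with "score" (0 to 1); they miss things now and then, are a little off and sometimes report something else, mostly with a low value. They report only what shows in the picture. A call takes as long as a camera call. They do not tell look-alikes from the thing itself.
- r.find_in(picture, target): "uv" ([column, row] in pixels, amid what is visible of it).
- r.trace(picture, target): "mask" (384x512 bool, what is visible of it) and "uv" ([column, row] in pixels, amid what is visible of it).
The state is a dict: "time_s": time; "joints": joint angles; "qd": joint speeds; "joint_torque": joint torques, N m; "tcp_pos": TCP position; "eef_rot": TCP orientation; "contact_force": force on the tool from outside, world axes, zero at the start; "moment": the same for the moment, N m; "gripper_width": finger opening in m.
Only numpy, scipy, OpenCV 4.12 (cv2) and the standard library are available. Lean on these libraries where they do the work, as an engineer would, in place of code of your own. Each camera call takes 0.05 s, during which the arm holds its last target. There are 200 camera calls.

## Working session

There is one attempt and no reset: what is moved stays moved. The work goes in short steps, Python scripts to look and compute and a tool call to move; the robot and the scene stay as the last step left them, time stands still between calls to the robot, and variables do not carry over. Pictures are saved under pics/ and viewed, about 12 in all and at most 16, crops included, and the job is handed in when it is done.

Besides the shell and the picture viewer there is one more tool, called after "Emit:" as name(argument=value, ...) on one line, values as JSON. send_rows: Moves the arm, as the interface text tells. Its arguments: {"type":"object","properties":{"plan":{"type":"array"},"jaw":{"type":"number"},"force":{"type":"number"}},"required":["plan"]}

```bash
mkdir -p pics; ls; python3 - <<'E'
from plant import r
import cv2,numpy as np
s=r.get_state();print(s)
for n in ("top","scene"):
    p=r.capture(n);cv2.imwrite(f"pics/{n}0.png",cv2.cvtColor(p["color"],cv2.COLOR_RGB2BGR))
    print(n,p["pose"].round(3).tolist(),p["mtx"].round(1).tolist())
E
```

```text
pics
{'time_s': 0.0, 'joints': array([ 8.30252410e+01,  2.05917128e+01,  6.33925537e-01, -2.19213189e-02,
       -7.01367401e+01, -1.65062163e+01]), 'qd': array([-0.07221391,  0.08545189,  0.02561656, -0.03680757, -0.02611916,
        0.04416532]), 'joint_torque': array([-7.04717295e-04, -5.82710302e+01,  2.93055314e+01,  6.99729145e+00,
        7.01461133e-03, -1.67542430e-04]), 'tcp_pos': array([0.26876563, 0.61860866, 0.20841508]), 'eef_rot': array([  94.20954994,   89.90325169, -109.2788908 ]), 'contact_force': array([ 0.41083044,  1.01782658, -0.26319853]), 'moment': array([-0.02050547, -0.0022678 , -0.01403855]), 'gripper_width': 0.08780960110925062}
top [[-0.01, -0.99, 0.139, 0.412], [-1.0, 0.012, 0.012, 0.001], [-0.013, -0.139, -0.99, 0.874], [0.0, 0.0, 0.0, 1.0]] [[357.2, 0.0, 257.0], [0.0, 357.2, 190.8], [0.0, 0.0, 1.0]]
scene [[0.623, 0.647, -0.44, 1.02], [0.782, -0.509, 0.359, -0.402], [0.008, -0.568, -0.823, 0.983], [0.0, 0.0, 0.0, 1.0]] [[373.2, 0.0, 253.3], [0.0, 373.2, 187.3], [0.0, 0.0, 1.0]]
```

View pics/top0.png

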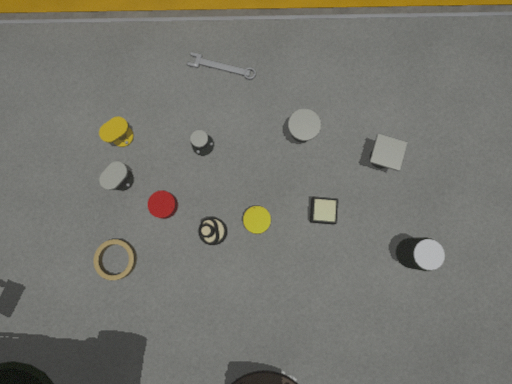

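View pics/scene0.png

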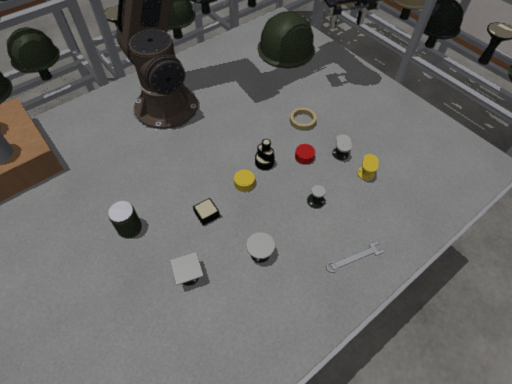

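The top view shows these, in pixels:
- **Stack:** big round, oblong and small round at about (211,231).
- **Square head:** alone at (324,210).
- **Grey stands:** oblong (117,177), small round (200,140), big round (304,125), square (388,153).
- **Bystanders:** can (428,254) and tape roll (114,259).
- **Look-alikes:** yellow stand (117,131), red disc (162,204), yellow disc (257,219).

```bash
cat > h.py <<'E'
from plant import r
import cv2,numpy as np
from scipy.spatial.transform import Rotation as R
def world(p):
    z=p["range_z"];h,w=z.shape;u,v=np.meshgrid(np.arange(w),np.arange(h))
    K=p["mtx"];c=np.stack([(u-K[0,2])/K[0,0]*z,(v-K[1,2])/K[1,1]*z,z],-1)
    W=c@p["pose"][:3,:3].T+p["pose"][:3,3];W[z<=0]=np.nan;return W
def topface(p,W,uv,rad,zlo,zhi):
    """connected region of points with zlo<z<zhi around uv -> center,rect,n"""
    m=((W[...,2]>zlo)&(W[...,2]<zhi)).astype(np.uint8)
    n,l=cv2.connectedComponents(m)
    u,v=map(int,uv);sub=l[v-rad:v+rad+1,u-rad:u+rad+1]
    k=np.bincount(sub[sub>0]).argmax() if (sub>0).any() else 0
    if k==0:return None
    P=W[l==k];rc=cv2.minAreaRect((P[:,:2]*1000).astype(np.float32))
    return dict(mean=P.mean(0).round(4),rect=[np.round(x,1) for x in rc],n=len(P),z=np.percentile(P[:,2],[5,50,95]).round(4))
E
python3 - <<'E'
from h import *
N=["head_big_round_center","head_square_center","head_oblong_center","head_small_round_center","stand_big_round_top","stand_square_top","stand_oblong_top","stand_small_round_top","lacquer_can","tape_roll"]
for cam in("top","scene"):
    p=r.capture(cam);W=world(p)
    for t in N:
        for d in r.find_in(p,t)[:3]:
            print(cam,t,round(d["score"],2),np.round(d["uv"]),W[int(d["uv"][1]),int(d["uv"][0])].round(3))
    if cam=="top":
        for n,uv,a,b in [("Sbig",(304,125),.05,.07),("Ssq",(388,153),.05,.07),("Sobl",(117,177),.05,.07),("Ssm",(200,140),.05,.07),("Hsq",(324,210),.025,.045),("Hsm",(207,230),.09,.115),("Hob",(214,231),.058,.08),("Hbig",(215,237),.025,.045)]:
            print(n,topface(p,W,uv,3,a,b))
E
```

```text
top head_big_round_center 0.79 [220. 226.] [0.447 0.102 0.034]
top head_big_round_center 0.76 [256. 222.] [0.456 0.017 0.035]
top head_big_round_center 0.75 [161. 207.] [0.496 0.242 0.033]
top head_square_center 0.92 [321. 209.] [ 0.484 -0.138  0.036]
top head_oblong_center 0.73 [422. 252.] [ 0.385 -0.336  0.099]
top head_oblong_center 0.58 [214. 235.] [0.428 0.109 0.081]
top head_small_round_center 0.7 [206. 231.] [0.434 0.121 0.102]
top stand_big_round_top 0.8 [303. 126.] [ 0.678 -0.096  0.062]
top stand_square_top 0.55 [387. 151.] [ 0.616 -0.292  0.06 ]
top stand_oblong_top 0.84 [121. 132.] [0.67  0.334 0.06 ]
top lacquer_can 0.71 [418. 253.] [ 0.383 -0.33   0.1  ]
top tape_roll 0.61 [100. 258.] [0.378 0.387 0.016]
Sbig {'mean': array([ 0.6835, -0.1025,  0.06  ]), 'rect': [array([ 684.1, -102.6]), array([76.3, 76.5]), np.float64(78.0)], 'n': 827, 'z': array([0.0575, 0.0601, 0.0623])}
Ssq {'mean': array([ 0.6142, -0.2953,  0.0598]), 'rect': [array([ 615.1, -296. ]), array([72.2, 73.2]), np.float64(72.2)], 'n': 958, 'z': array([0.0573, 0.0598, 0.0623])}
Sobl {'mean': array([0.5674, 
[... 1149 characters left out ...]
457 0.093 0.021]
scene head_square_center 0.65 [206. 207.] [ 0.48  -0.145  0.035]
scene head_oblong_center 0.67 [265. 153.] [0.447 0.112 0.069]
scene head_small_round_center 0.42 [264. 146.] [0.444 0.109 0.097]
scene stand_big_round_top 0.68 [259. 245.] [ 0.684 -0.105  0.058]
scene stand_big_round_top 0.41 [316. 200.] [0.66  0.136 0.029]
scene stand_square_top 0.76 [184. 265.] [ 0.605 -0.298  0.057]
scene stand_oblong_top 0.74 [370. 166.] [0.688 0.336 0.061]
scene stand_oblong_top 0.59 [342. 144.] [0.57  0.338 0.058]
scene stand_small_round_top 0.6 [317. 199.] [0.661 0.137 0.035]
scene lacquer_can 0.66 [126. 219.] [ 0.414 -0.352  0.098]
scene tape_roll 0.57 [300. 122.] [ 0.373  0.342 -0.001]
```

```bash
cat >> h.py <<'E'
def go(x,y,z,jaw=None):
    "total shift and turn (scaled units) to bring TCP to x,y,z, tool down, jaw axis at yaw jaw (mod 180)"
    s=r.get_state();M=R.from_euler("xyz",s["eef_rot"],degrees=True).as_matrix()
    cur=np.degrees(np.arctan2(M[1,1],M[0,1]))
    j=cur if jaw is None else cur+((jaw-cur+90)%180-90)
    c,sn=np.cos(np.radians(j)),np.sin(np.radians(j))
    X=np.array([0,0,-1.]);Y=np.array([c,sn,0]);T=np.stack([X,Y,np.cross(X,Y)],1)
    sh=M.T@(np.array([x,y,z])-s["tcp_pos"])/.15
    tu=(R.from_matrix(M.T@T)).as_rotvec()/(np.pi/4)
    print("t",round(s["time_s"],2),"tcp",s["tcp_pos"].round(4),"jaw",cur.round(1),"w",round(s["gripper_width"],4),"F",s["contact_force"].round(1),"j",s["joints"].round(0))
    print("shift",sh.round(3),"turn",tu.round(3),"rows",max(np.linalg.norm(sh)*.15/.05,np.degrees(np.linalg.norm(tu)*np.pi/4)/8.59).round(1))
E
python3 -c "
from h import *
go(.436,.1205,.16);go(.436,.1205,.16,95.5)"
```

```text
t 1.2 tcp [0.2689 0.6191 0.2093] jaw -113.5 w 0.0875 F [-0.1  0.3 -0.8] j [ 83.  21.   1.   0. -70. -17.]
shift [ 0.329  2.605 -2.346] turn [ 0. -0. -0.] rows 10.6
t 1.2 tcp [0.2689 0.6191 0.2093] jaw -113.5 w 0.0875 F [-0.1  0.3 -0.8] j [ 83.  21.   1.   0. -70. -17.]
shift [ 0.329  2.605 -2.346] turn [-0.644 -0.    -0.   ] rows 10.6
```

Emit:
send_rows(plan=[[[0, 0.3, -0.27], [0, 0, 0]], [[0, 0.6, -0.54], [0, 0, 0]], [[0, 0.9, -0.8], [0, 0, 0]], [[0, 0.9, -0.8], [0, 0, 0]], [[0, 0.9, -0.8], [0, 0, 0]]], jaw=1, force=25)

```text
time_s: 1.7
tcp_pos: [0.326, 0.4441, 0.2103]
eef_rot: [-73.2, 90.0, 83.2]
contact_force: [0.1, 0.1, 0.4]
gripper_width: 0.0874
```

Emit:
send_rows(plan=[[[0, 0.3, -0.27], [0, 0, 0]], [[0, 0.6, -0.54], [0, 0, 0]], [[0, 0.9, -0.8], [0, 0, 0]], [[0, 0.9, -0.8], [0, 0, 0]], [[0, 0.9, -0.8], [0, 0, 0]]])

```text
time_s: 2.2
tcp_pos: [0.3823, 0.2694, 0.2106]
eef_rot: [-80.1, 89.9, 76.1]
contact_force: [-0.2, 0.9, 0.2]
gripper_width: 0.0879
```

Emit:
send_rows(plan=[[[0, 0.3, -0.27], [0, 0, 0]], [[0, 0.6, -0.54], [0, 0, 0]], [[0, 0.8, -0.75], [0, 0, 0]], [[0, 0.8, -0.75], [0, 0, 0]], [[0, 0.8, -0.75], [0, 0, 0]]])

```text
time_s: 2.7
tcp_pos: [0.4377, 0.113, 0.2106]
eef_rot: [-92.0, 89.9, 64.0]
contact_force: [0.1, 1.4, 0.1]
gripper_width: 0.0875
```

```bash
python3 -c "
from h import *
go(.436,.1205,.16)
p=r.capture('wrist');cv2.imwrite('pics/w1.png',cv2.cvtColor(p['color'],cv2.COLOR_RGB2BGR))
W=world(p)
for n,uv,a,b in [('sm',(0,0),.09,.115),('ob',(0,0),.058,.08),('big',0,.025,.045)]:
    m=(abs(W[...,0]-.436)<.06)&(abs(W[...,1]-.12)<.05)&(W[...,2]>a)&(W[...,2]<b)
    P=W[m]
    if len(P)>20: print(n,len(P),P.mean(0).round(4),cv2.minAreaRect((P[:,:2]*1000).astype(np.float32)))
"
```

```text
t 2.7 tcp [0.4377 0.113  0.2106] jaw -113.9 w 0.0875 F [0.1 1.4 0.1] j [ 40.  -1. -26.  -0. -65.  27.]
shift [ 0.337 -0.041  0.031] turn [-0.    -0.     0.002] rows 1.0
sm 848 [0.436  0.1221 0.1026] ((435.3360290527344, 122.66614532470703), (28.864957809448242, 29.06471824645996), 26.543506622314453)
ob 1006 [0.4405 0.1183 0.0691] ((434.81927490234375, 120.84127807617188), (59.91246795654297, 35.9093017578125), 12.723673820495605)
big 913 [0.444  0.1072 0.0353] ((441.0084533691406, 116.68185424804688), (65.08289337158203, 53.402042388916016), 67.03482818603516)
```

Emit:
send_rows(plan=[[[0.2, -0.04, 0.04], [0, 0, 0]], [[0.4, -0.05, 0.04], [0, 0, 0]], [[0.6, -0.05, 0.04], [0, 0, 0]], [[0.79, -0.05, 0.04], [0, 0, 0]], [[0.79, -0.05, 0.04], [0, 0, 0]]])

```text
time_s: 3.25
tcp_pos: [0.4328, 0.1233, 0.089]
eef_rot: [47.9, 89.7, -155.9]
contact_force: [0.6, -0.0, 0.1]
gripper_width: 0.0875
```

```bash
python3 -c "
from h import *
go(.436,.122,.091)"
```

```text
t 3.25 tcp [0.4328 0.1233 0.089 ] jaw -113.8 w 0.0875 F [ 0.6 -0.   0.1] j [ 41.   6. -36.  -0. -48.  25.]
shift [-0.013 -0.    -0.023] turn [-0.     0.004 -0.005] rows 0.1
```

Emit:
send_rows(plan=[[[-0.01, 0, -0.02], [0, 0, 0]], [[-0.01, 0, -0.02], [0, 0, 0]], [[-0.01, 0, -0.02], [0, 0, 0]], [[-0.01, 0, -0.02], [0, 0, 0]], [[-0.01, 0, -0.02], [0, 0, 0]]], jaw=-1, force=20)

```text
time_s: 3.75
tcp_pos: [0.4358, 0.1223, 0.0912]
eef_rot: [41.8, 89.8, -162.0]
contact_force: [1.2, -0.8, -0.4]
gripper_width: 0.0531
```

Emit:
send_rows(plan=[[[0, 0, 0], [0, 0, 0]], [[0, 0, 0], [0, 0, 0]], [[0, 0, 0], [0, 0, 0]], [[0, 0, 0], [0, 0, 0]], [[0, 0, 0], [0, 0, 0]]])

```text
time_s: 4.25
tcp_pos: [0.4358, 0.1223, 0.0912]
eef_rot: [43.3, 89.8, -160.6]
contact_force: [0.4, 0.1, 0.1]
gripper_width: 0.0129
```

Emit:
send_rows(plan=[[[-0.05, 0, 0], [0, 0, 0]], [[-0.15, 0, 0], [0, 0, 0]], [[-0.3, 0, 0], [0, 0, 0]], [[-0.5, 0, 0], [0, 0, 0]], [[-0.5, 0, 0], [0, 0, 0]]])

```text
time_s: 4.75
tcp_pos: [0.4384, 0.1237, 0.1704]
eef_rot: [-114.1, 89.8, 42.0]
contact_force: [0.4, 0.2, -0.4]
gripper_width: 0.0006
```

```bash
python3 -c "
from h import *
go(.6532,.146,.16)
p=r.capture('top');W=world(p)
print(topface(p,W,(212,231),3,.055,.08))
cv2.imwrite('pics/t1.png',cv2.resize(cv2.cvtColor(p['color'],cv2.COLOR_RGB2BGR)[150:300,100:300],None,fx=3,fy=3))
p=r.capture('wrist');W=world(p)
m=(abs(W[...,0]-.436)<.06)&(abs(W[...,1]-.12)<.05)&(W[...,2]>.055)&(W[...,2]<.08);P=W[m]
print(len(P),P.mean(0).round(4),cv2.minAreaRect((P[:,:2]*1000).astype(np.float32)))
"
```

```text
t 4.75 tcp [0.4384 0.1237 0.1704] jaw -113.8 w 0.0006 F [ 0.4  0.2 -0.4] j [ 41.   1. -29.  -0. -59.  26.]
shift [ 0.073 -0.714 -1.25 ] turn [-0.    -0.002  0.004] rows 4.3
{'mean': array([0.4233, 0.1098, 0.0681]), 'rect': [array([425.1, 108.9]), array([20.6, 43.6]), np.float64(62.5)], 'n': 122, 'z': array([0.0608, 0.0685, 0.0721])}
1217 [0.4439 0.1185 0.0689] ((435.33123779296875, 121.56832122802734), (58.98237228393555, 36.023929595947266), 9.738149642944336)
```

```bash
python3 -c "
from h import *
p=r.capture('wrist');q=r.capture('scene');W=world(p)
print(np.nanpercentile(W[...,2],[1,50,99.9]),p['pose'].round(3))
m=(abs(W[...,0]-.436)<.08)&(abs(W[...,1]-.12)<.08)&(W[...,2]>.09)&(W[...,2]<.115);P=W[m];print(len(P),P.mean(0) if len(P) else 0)
cv2.imwrite('pics/c1.png',cv2.cvtColor(np.vstack([cv2.resize(p['color'],(700,525)) [:,:]]),cv2.COLOR_RGB2BGR))
cv2.imwrite('pics/c2.png',cv2.cvtColor(cv2.resize(q['color'][90:230,180:380],None,fx=4,fy=4),cv2.COLOR_RGB2BGR))
"
```

```text
[-0.00051363  0.0022195   0.30214701] [[-0.405 -0.885 -0.23   0.497]
 [-0.914  0.392  0.101  0.096]
 [ 0.001  0.251 -0.968  0.343]
 [ 0.     0.     0.     1.   ]]
1172 [0.43624986 0.12209862 0.10257223]
```

View pics/c1.png

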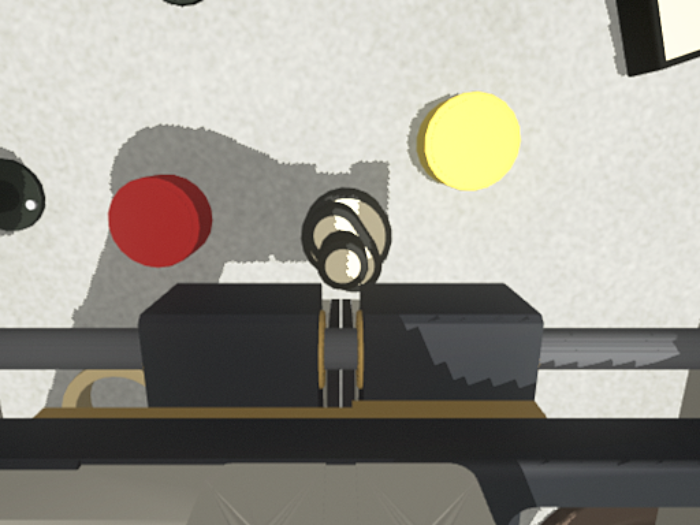

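View pics/c2.png

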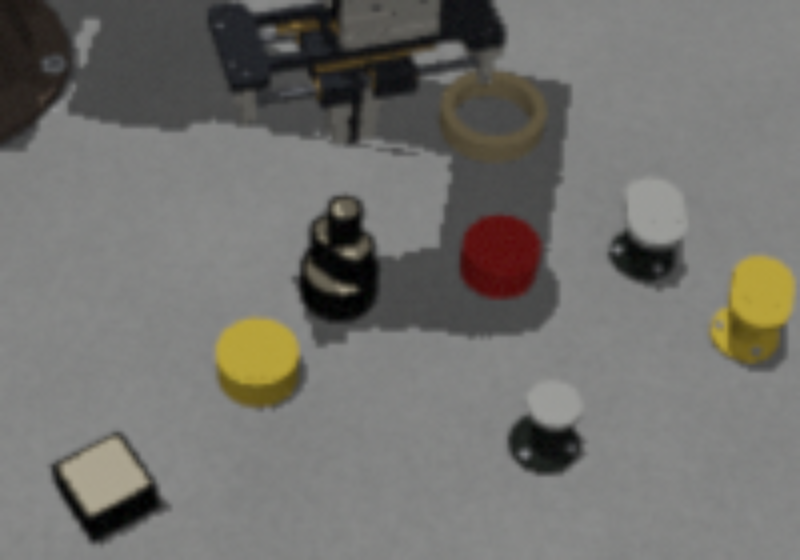

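```bash
python3 -c "
from h import *
s=r.get_state();M=R.from_euler('xyz',s['eef_rot'],degrees=True).as_matrix();t=s['tcp_pos']
print(t,M.round(3))
for cam in('wrist','scene','top'):
    p=r.capture(cam);W=world(p)
    for n,x in (('tcp',t),('tip',t+.019*M[:,0]),('small top',np.array([.436,.122,.102]))):
        c=np.linalg.inv(p['pose'])@np.r_[x,1];u=p['mtx']@(c[:3]/c[2]);print(cam,n,u[:2].round(0),c[2].round(3))
    z=W[...,2]; m=(np.linalg.norm(W[...,:2]-t[:2],axis=2)<.15)&(z>.115)&(z<.24)
    P=W[m]
    for lo in np.arange(.115,.24,.0125):
        q=P[(P[:,2]>=lo)&(P[:,2]<lo+.0125)]
        if len(q)>5: print(cam,lo.round(4),len(q),np.median(q,0).round(3),q.min(0).round(3),q.max(0).round(3))
"
```

```text
[0.43567314 0.12215265 0.16577542] [[-0.004 -0.405 -0.914]
 [-0.002 -0.914  0.405]
 [-1.     0.003  0.003]]
wrist tcp [249. 222.] 0.187
wrist tip [249. 211.] 0.206
wrist small top [249. 192.] 0.249
wrist 0.1775 70 [0.444 0.12  0.188] [0.442 0.112 0.183] [0.448 0.125 0.19 ]
wrist 0.19 259 [0.444 0.119 0.197] [0.439 0.112 0.19 ] [0.448 0.125 0.202]
wrist 0.2025 136 [0.444 0.118 0.206] [0.439 0.114 0.203] [0.447 0.125 0.211]
wrist 0.2275 527 [0.435 0.123 0.23 ] [0.428 0.117 0.228] [0.442 0.129 0.235]
scene tcp [266. 127.] 1.118
scene tip [266. 132.] 1.134
scene small top [266. 141.] 1.17
scene 0.1775 15 [0.444 0.116 0.187] [0.42  0.104 0.183] [0.453 0.132 0.19 ]
scene 0.19 39 [0.445 0.118 0.197] [0.42  0.102 0.19 ] [0.453 0.133 0.202]
scene 0.2025 32 [0.446 0.118 0.209] [0.434 0.102 0.203] [0.454 0.134 0.214]
scene 0.215 35 [0.447 0.12  0.22 ] [0.438 0.1   0.215] [0.455 0.136 0.226]
top tcp [201. 229.] 0.706
top tip [202. 230.] 0.724
top small top [206. 230.] 0.769
```

The jaws closed above the head. Both cameras put the fingertips about 18 mm above the reported TCP height, not 19 mm below it, and x and y agree. I'll use tip z = reported z + 0.0175 from here on, and check it from the camera before closing again.

Emit:
send_rows(plan=[[[0, 0, 0], [0, 0, 0]], [[0, 0, 0], [0, 0, 0]], [[0, 0, 0], [0, 0, 0]], [[0, 0, 0], [0, 0, 0]], [[0, 0, 0], [0, 0, 0]]], jaw=0.5)

```text
time_s: 5.6
tcp_pos: [0.4357, 0.1221, 0.1655]
eef_rot: [48.4, 89.7, -155.4]
contact_force: [-0.8, 0.4, -0.2]
gripper_width: 0.0353
```

Emit:
send_rows(plan=[[[0.1, 0, 0], [0, 0, 0]], [[0.2, 0, 0], [0, 0, 0]], [[0.3, 0, 0], [0, 0, 0]], [[0.4, 0, 0], [0, 0, 0]], [[0.4, 0, 0], [0, 0, 0]]])

```text
time_s: 6.1
tcp_pos: [0.4343, 0.1212, 0.1039]
eef_rot: [51.6, 89.5, -152.3]
contact_force: [0.1, 0.4, 0.5]
gripper_width: 0.0649
```

```bash
cat >> h.py <<'E'
def tips(cam="wrist"):
    "height bands of the points near the closed/open fingers above the reported tcp"
    s=r.get_state();t=s["tcp_pos"];p=r.capture(cam);W=world(p)
    M=R.from_euler("xyz",s["eef_rot"],degrees=True).as_matrix();D=(W-t)@M
    m=(abs(D[...,2])<.014)&(abs(D[...,1])<s["gripper_width"]/2+.012)&(abs(D[...,1])>s["gripper_width"]/2-.002)&(abs(D[...,0])<.05)
    d=D[m];print(cam,"tip ahead of tcp (x):",np.percentile(d[:,0],[2,50,98]).round(4) if len(d) else None,len(d));return p
E
python3 -c "
from h import *
tips();tips('scene');go(.436,.122,.0605)"
```

```text
wrist tip ahead of tcp (x): [-0.0487 -0.0352 -0.0193] 1472
scene tip ahead of tcp (x): [-0.0497 -0.0358 -0.0178] 68
t 6.2 tcp [0.4355 0.1219 0.1057] jaw -113.8 w 0.0659 F [-0.3  1.  -0.4] j [ 41.   5. -34.  -0. -51.  26.]
shift [ 0.301 -0.003 -0.004] turn [-0.     0.005 -0.006] rows 0.9
```

Emit:
send_rows(plan=[[[0.1, 0, 0], [0, 0, 0]], [[0.2, 0, 0], [0, 0, 0]], [[0.3, 0, 0], [0, 0, 0]], [[0.3, 0, 0], [0, 0, 0]], [[0.3, 0, 0], [0, 0, 0]]])

```text
time_s: 6.7
tcp_pos: [0.4358, 0.1221, 0.0616]
eef_rot: [53.5, 89.7, -150.3]
contact_force: [-0.3, 0.6, 1.5]
gripper_width: 0.0656
```

Emit:
send_rows(plan=[[[0, 0, 0], [0, 0, 0]], [[0, 0, 0], [0, 0, 0]], [[0, 0, 0], [0, 0, 0]], [[0, 0, 0], [0, 0, 0]], [[0, 0, 0], [0, 0, 0]]], jaw=-1, force=15)

```text
time_s: 7.2
tcp_pos: [0.4359, 0.1221, 0.0617]
eef_rot: [53.4, 89.7, -150.4]
contact_force: [0.7, -1.0, -0.3]
gripper_width: 0.0312
```

Emit:
send_rows(plan=[[[0, 0, 0], [0, 0, 0]], [[0, 0, 0], [0, 0, 0]], [[0, 0, 0], [0, 0, 0]], [[0, 0, 0], [0, 0, 0]], [[0, 0, 0], [0, 0, 0]]])

```text
time_s: 7.7
tcp_pos: [0.4359, 0.1221, 0.0617]
eef_rot: [53.5, 89.7, -150.3]
contact_force: [-0.9, 0.1, 0.0]
gripper_width: 0.0296
```

```bash
python3 -c "
from h import *
go(.436,.122,.16)"
```

```text
t 7.7 tcp [0.4359 0.1221 0.0617] jaw -113.8 w 0.0296 F [-0.9  0.1  0. ] j [ 41.   9. -38.  -0. -44.  26.]
shift [-0.655  0.003  0.001] turn [-0.     0.004 -0.005] rows 2.0
```

Emit:
send_rows(plan=[[[-0.05, 0, 0], [0, 0, 0]], [[-0.15, 0, 0], [0, 0, 0]], [[-0.3, 0, 0], [0, 0, 0]], [[-0.45, 0, 0], [0, 0, 0]], [[-0.5, 0, 0], [0, 0, 0]]])

```text
time_s: 8.2
tcp_pos: [0.4373, 0.123, 0.1393]
eef_rot: [44.0, 89.9, -159.8]
contact_force: [0.3, -0.2, -0.8]
gripper_width: 0.0297
```

Emit:
send_rows(plan=[[[0, -0.05, -0.09], [0, 0, 0]], [[0, -0.15, -0.27], [0, 0, 0]], [[0, -0.3, -0.54], [0, 0, 0]], [[0, -0.4, -0.72], [0, 0, 0]], [[0, -0.44, -0.78], [0, 0, 0]]])

```text
time_s: 8.7
tcp_pos: [0.5733, 0.1361, 0.1381]
eef_rot: [57.2, 89.9, -146.7]
contact_force: [0.3, -0.2, -0.7]
gripper_width: 0.0297
```

```bash
python3 -c "
from h import *
go(.6532,.146,.12)"
```

```text
t 8.7 tcp [0.5733 0.1361 0.1381] jaw -113.9 w 0.0297 F [ 0.3 -0.2 -0.7] j [ 32.  16. -16.   0. -58.  34.]
shift [ 0.12  -0.276 -0.461] turn [-0.     0.001 -0.002] rows 1.7
```

Emit:
send_rows(plan=[[[0, -0.1, -0.16], [0, 0, 0]], [[0, -0.22, -0.36], [0, 0, 0]], [[0, -0.276, -0.461], [0, 0, 0]], [[0.1, -0.276, -0.461], [0, 0, 0]], [[0.1, -0.276, -0.461], [0, 0, 0]]])

```text
time_s: 9.2
tcp_pos: [0.651, 0.1453, 0.1198]
eef_rot: [44.6, 89.6, -159.3]
contact_force: [0.4, -0.3, -2.6]
gripper_width: 0.0293
```

```bash
python3 -c "
from h import *
go(.6534,.146,.0545)
p=r.capture('wrist');W=world(p);cv2.imwrite('pics/w2.png',cv2.cvtColor(p['color'],cv2.COLOR_RGB2BGR))
m=(np.hypot(W[...,0]-.653,W[...,1]-.146)<.03)
for a,b in((.05,.068),(.08,.15)):
  P=W[m&(W[...,2]>a)&(W[...,2]<b)];print(len(P),P.min(0).round(3),P.max(0).round(3))
"
```

```text
t 9.2 tcp [0.651  0.1453 0.1198] jaw -113.9 w 0.0293 F [ 0.4 -0.3 -2.6] j [ 29.  24.  -7.  -0. -60.  37.]
shift [ 0.435 -0.013 -0.015] turn [-0.     0.006 -0.006] rows 1.3
1882 [0.635 0.127 0.054] [0.674 0.169 0.063]
1097 [0.645 0.116 0.127] [0.673 0.169 0.15 ]
```

View pics/w2.png

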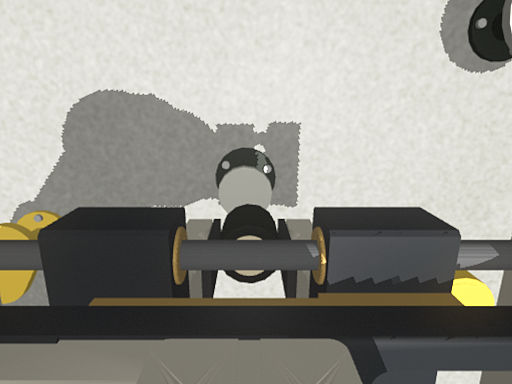

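The small head is held upright at (250,240), with its plate just behind and below at (245,188). Lowering it now.

Emit:
send_rows(plan=[[[0.12, -0.01, -0.015], [0, 0, 0]], [[0.25, -0.01, -0.015], [0, 0, 0]], [[0.35, -0.01, -0.015], [0, 0, 0]], [[0.41, -0.01, -0.015], [0, 0, 0]], [[0.43, -0.01, -0.015], [0, 0, 0]]])

```text
time_s: 9.75
tcp_pos: [0.6528, 0.1456, 0.0559]
eef_rot: [48.2, 89.6, -155.7]
contact_force: [0.0, 0.3, 0.2]
gripper_width: 0.0293
```

```bash
python3 -c "
from h import *
go(.6534,.146,.0540)"
```

```text
t 9.75 tcp [0.6528 0.1456 0.0559] jaw -113.9 w 0.0293 F [0.  0.3 0.2] j [ 29.  27. -10.  -0. -53.  37.]
shift [ 0.012 -0.004 -0.003] turn [-0.     0.006 -0.007] rows 0.0
```

Emit:
send_rows(plan=[[[0.012, 0, 0], [0, 0, 0]], [[0.012, 0, 0], [0, 0, 0]], [[0.012, 0, 0], [0, 0, 0]], [[0.012, 0, 0], [0, 0, 0]], [[0.012, 0, 0], [0, 0, 0]]])

```text
time_s: 10.25
tcp_pos: [0.653, 0.1457, 0.0545]
eef_rot: [48.3, 89.6, -155.6]
contact_force: [-0.1, 0.4, -0.4]
gripper_width: 0.0297
```

Emit:
send_rows(plan=[[[0, 0, 0], [0, 0, 0]], [[0, 0, 0], [0, 0, 0]], [[0, 0, 0], [0, 0, 0]], [[0, 0, 0], [0, 0, 0]], [[0, 0, 0], [0, 0, 0]]], jaw=0.4)

```text
time_s: 10.75
tcp_pos: [0.653, 0.1457, 0.0545]
eef_rot: [48.4, 89.6, -155.5]
contact_force: [0.4, 0.4, -0.3]
gripper_width: 0.0603
```

Emit:
send_rows(plan=[[[-0.1, 0, 0], [0, 0, 0]], [[-0.3, 0, 0], [0, 0, 0]], [[-0.5, 0, 0], [0, 0, 0]], [[-0.5, 0, 0], [0, 0, 0]], [[-0.5, 0, 0], [0, 0, 0]]])

```text
time_s: 11.25
tcp_pos: [0.6541, 0.1462, 0.1316]
eef_rot: [44.6, 89.8, -159.3]
contact_force: [-0.0, -0.1, -1.2]
gripper_width: 0.0617
```

```bash
python3 -c "
from h import *
p=r.capture('wrist');W=world(p)
m=(np.hypot(W[...,0]-.653,W[...,1]-.146)<.04)&(W[...,2]>.085)&(W[...,2]<.105)
P=W[m];print(len(P),P.mean(0).round(4),cv2.minAreaRect((P[:,:2]*1000).astype(np.float32)))
p=r.capture('top');W=world(p);print(topface(p,W,(212,231),3,.055,.08))
go(.436,.121,.12,100.5)
"
```

```text
1436 [0.6534 0.1458 0.0948] ((652.4371337890625, 146.14830017089844), (29.334768295288086, 29.125179290771484), 1.5542693138122559)
{'mean': array([0.436 , 0.1191, 0.0681]), 'rect': [array([436.4, 119.8]), array([58.2, 36.5]), np.float64(8.3)], 'n': 385, 'z': array([0.0654, 0.0683, 0.0705])}
t 11.35 tcp [0.6531 0.1458 0.1294] jaw -113.9 w 0.0615 F [ 0.2  0.8 -1.1] j [ 29.  23.  -6.  -0. -61.  37.]
shift [0.073 0.736 1.256] turn [-0.764  0.008 -0.004] rows 4.4
```

Small head is on its plate: measured centre (0.6525, 0.146), top at 0.095. Next is the oblong, with its long axis at about 9° yaw.

Emit:
send_rows(plan=[[[0, 0.18, 0.3], [0, 0, 0]], [[0, 0.36, 0.6], [0, 0, 0]], [[0, 0.58, 1.0], [0, 0, 0]], [[0, 0.58, 1.0], [0, 0, 0]], [[0, 0.58, 1.0], [0, 0, 0]]])

```text
time_s: 11.85
tcp_pos: [0.4773, 0.1259, 0.1305]
eef_rot: [44.3, 89.5, -159.5]
contact_force: [0.8, 0.6, 0.7]
gripper_width: 0.0613
```

Emit:
send_rows(plan=[[[0, 0.15, 0.25], [-0.18, 0, 0]], [[0, 0.15, 0.25], [-0.36, 0, 0]], [[0, 0.15, 0.25], [-0.54, 0, 0]], [[0, 0.15, 0.25], [-0.73, 0, 0]], [[0, 0.15, 0.25], [-0.73, 0, 0]]])

```text
time_s: 12.35
tcp_pos: [0.434, 0.1205, 0.1305]
eef_rot: [13.5, 89.5, -157.4]
contact_force: [-0.9, -0.1, -0.4]
gripper_width: 0.0613
```

```bash
python3 -c "
from h import *
p=r.capture('wrist');W=world(p);
m=(abs(W[...,0]-.436)<.06)&(abs(W[...,1]-.12)<.05)&(W[...,2]>.055)&(W[...,2]<.08);P=W[m]
print(len(P),P.mean(0).round(4),cv2.minAreaRect((P[:,:2]*1000).astype(np.float32)))
m=(abs(W[...,0]-.436)<.06)&(abs(W[...,1]-.12)<.05)&(W[...,2]>.02)&(W[...,2]<.045);P=W[m]
print(len(P),P.mean(0).round(4),cv2.minAreaRect((P[:,:2]*1000).astype(np.float32)))
go(.436,.1205,.0275,99)
"
```

```text
3141 [0.4363 0.1216 0.069 ] ((434.76025390625, 121.4344253540039), (59.90941619873047, 35.96923828125), 8.469388008117676)
1631 [0.4448 0.1165 0.0349] ((439.76141357421875, 119.070068359375), (57.024757385253906, 65.15662384033203), 3.185473918914795)
t 12.4 tcp [0.434  0.1204 0.1305] jaw -81.2 w 0.0615 F [ 0.2  0.3 -0.1] j [ 41.   4. -33.  -0. -54.  58.]
shift [ 0.686  0.    -0.02 ] turn [-0.004  0.012 -0.003] rows 2.1
```

Emit:
send_rows(plan=[[[0.2, 0, -0.01], [0, 0.012, 0]], [[0.4, -0.005, -0.01], [0, 0.012, 0]], [[0.6, -0.005, -0.01], [0, 0.012, 0]], [[0.685, -0.005, -0.01], [0, 0.012, 0]], [[0.685, -0.005, -0.01], [0, 0.012, 0]]])

```text
time_s: 12.9
tcp_pos: [0.4333, 0.1199, 0.0256]
eef_rot: [50.9, 89.7, -120.5]
contact_force: [0.2, -0.0, -0.3]
gripper_width: 0.0616
```

Emit:
send_rows(plan=[[[0, 0, 0], [0, 0, 0]], [[0, 0, 0], [0, 0, 0]], [[0, 0, 0], [0, 0, 0]], [[0, 0, 0], [0, 0, 0]], [[0, 0, 0], [0, 0, 0]]], jaw=-1)

```text
time_s: 13.4
tcp_pos: [0.4338, 0.1203, 0.0264]
eef_rot: [58.4, 89.7, -113.1]
contact_force: [-1.0, 0.2, 5.5]
gripper_width: 0.0361
```

Emit:
send_rows(plan=[[[0, 0, 0], [0, 0, 0]], [[0, 0, 0], [0, 0, 0]], [[0, 0, 0], [0, 0, 0]], [[0, 0, 0], [0, 0, 0]], [[0, 0, 0], [0, 0, 0]]])

```text
time_s: 13.9
tcp_pos: [0.4337, 0.1202, 0.0264]
eef_rot: [56.9, 89.7, -114.5]
contact_force: [-1.3, -0.1, 2.4]
gripper_width: 0.0359
```

```bash
python3 -c "
from h import *
go(.568,.345,.125);go(.568,.345,.125,48.4)
"
```

```text
t 13.9 tcp [0.4337 0.1202 0.0264] jaw -81.4 w 0.0359 F [-1.3 -0.1  2.4] j [ 41.  12. -40.   0. -38.  58.]
shift [-0.666 -1.346 -1.107] turn [-0.     0.003 -0.005] rows 5.6
t 13.9 tcp [0.4337 0.1202 0.0264] jaw -81.4 w 0.0359 F [-1.3 -0.1  2.4] j [ 41.  12. -40.   0. -38.  58.]
shift [-0.666 -1.346 -1.107] turn [ 1.115e+00  1.000e-03 -6.000e-03] rows 5.8
```

Emit:
send_rows(plan=[[[-0.05, 0, 0], [0, 0, 0]], [[-0.15, 0, 0], [0, 0, 0]], [[-0.35, 0, 0], [0, 0, 0]], [[-0.55, 0, 0], [0, 0, 0]], [[-0.68, 0, 0], [0, 0, 0]]])

```text
time_s: 14.4
tcp_pos: [0.4345, 0.121, 0.1309]
eef_rot: [80.6, 89.8, -90.9]
contact_force: [-0.4, 1.5, -1.2]
gripper_width: 0.0362
```

Emit:
send_rows(plan=[[[0, -0.1, -0.08], [0, 0, 0]], [[0, -0.3, -0.25], [0, 0, 0]], [[0, -0.5, -0.41], [0, 0, 0]], [[0, -0.65, -0.53], [0, 0, 0]], [[0, -0.7, -0.58], [0, 0, 0]]])

```text
time_s: 14.9
tcp_pos: [0.5061, 0.2404, 0.1296]
eef_rot: [78.4, 89.8, -92.9]
contact_force: [-0.3, -0.2, -0.5]
gripper_width: 0.0359
```

Emit:
send_rows(plan=[[[0, -0.15, -0.12], [0.18, 0, 0]], [[0, -0.35, -0.29], [0.36, 0, 0]], [[0, -0.5, -0.42], [0.54, 0, 0]], [[0, -0.62, -0.5], [0.72, 0, 0]], [[0, -0.65, -0.53], [0.9, 0, 0]]])

```text
time_s: 15.4
tcp_pos: [0.5705, 0.3505, 0.1277]
eef_rot: [107.7, 89.7, -104.5]
contact_force: [-1.1, 0.1, -1.9]
gripper_width: 0.0357
```

```bash
python3 -c "
from h import *
go(.568,.345,.10,48.4)
"
```

```text
t 15.4 tcp [0.5705 0.3505 0.1277] jaw -122.1 w 0.0357 F [-1.1  0.1 -1.9] j [ 48.  23.  -6.   0. -61.   9.]
shift [ 0.185  0.039 -0.005] turn [ 0.21  -0.002 -0.006] rows 1.1
```

Emit:
send_rows(plan=[[[0.05, 0.038, 0.0], [0.1, 0, 0]], [[0.1, 0.038, 0.0], [0.21, 0, 0]], [[0.18, 0.038, 0.0], [0.21, 0, 0]], [[0.18, 0.038, 0.0], [0.21, 0, 0]], [[0.18, 0.038, 0.0], [0.21, 0, 0]]])

```text
time_s: 15.9
tcp_pos: [0.5673, 0.3453, 0.1002]
eef_rot: [113.1, 89.7, -108.4]
contact_force: [0.3, -0.1, -0.8]
gripper_width: 0.0359
```

```bash
python3 -c "
from h import *
go(.567,.346,.0535,48.4)
p=r.capture('wrist');W=world(p)
for a,b in((.05,.068),(.12,.15)):
  m=(np.hypot(W[...,0]-.568,W[...,1]-.345)<.05)&(W[...,2]>a)&(W[...,2]<b);P=W[m];print(len(P),P.mean(0).round(3),cv2.minAreaRect((P[:,:2]*1000).astype(np.float32)))
"
```

```text
t 15.9 tcp [0.5673 0.3453 0.1002] jaw -131.5 w 0.0359 F [ 0.3 -0.1 -0.8] j [ 48.  24.  -9.   0. -57.   0.]
shift [ 0.311 -0.004  0.005] turn [ 0.003 -0.003 -0.007] rows 0.9
1362 [0.586 0.332 0.061] ((581.576904296875, 335.6802062988281), (48.46373748779297, 33.30253219604492), 54.07624816894531)
7395 [0.574 0.34  0.141] ((568.4608154296875, 341.2705993652344), (57.92240524291992, 54.29640579223633), 85.7073974609375)
```

Emit:
send_rows(plan=[[[0.1, 0, 0.003], [0, 0, 0]], [[0.2, 0, 0.003], [0, 0, 0]], [[0.27, 0, 0.003], [0, 0, 0]], [[0.3, 0, 0.003], [0, 0, 0]], [[0.311, 0, 0.003], [0, 0, 0]]])

```text
time_s: 16.45
tcp_pos: [0.5669, 0.3452, 0.053]
eef_rot: [112.1, 89.6, -109.4]
contact_force: [-0.3, 0.1, -0.9]
gripper_width: 0.0359
```

Emit:
send_rows(plan=[[[0.005, 0, 0], [0, 0, 0]], [[0.005, 0, 0], [0, 0, 0]], [[0.005, 0, 0], [0, 0, 0]], [[0.005, 0, 0], [0, 0, 0]], [[0.005, 0, 0], [0, 0, 0]]])

```text
time_s: 16.95
tcp_pos: [0.567, 0.3453, 0.0525]
eef_rot: [114.2, 89.7, -107.3]
contact_force: [0.1, 0.1, 1.4]
gripper_width: 0.0359
```

Emit:
send_rows(plan=[[[0, 0, 0], [0, 0, 0]], [[0, 0, 0], [0, 0, 0]], [[0, 0, 0], [0, 0, 0]], [[0, 0, 0], [0, 0, 0]], [[0, 0, 0], [0, 0, 0]]], jaw=0.5)

```text
time_s: 17.45
tcp_pos: [0.567, 0.3453, 0.0525]
eef_rot: [114.1, 89.6, -107.4]
contact_force: [-0.1, 0.4, -0.3]
gripper_width: 0.0646
```

Emit:
send_rows(plan=[[[-0.1, 0, 0], [0, 0, 0]], [[-0.3, 0, 0], [0, 0, 0]], [[-0.5, 0, 0], [0, 0, 0]], [[-0.5, 0, 0], [0, 0, 0]], [[-0.5, 0, 0], [0, 0, 0]]], jaw=1)

```text
time_s: 17.95
tcp_pos: [0.5676, 0.3463, 0.1296]
eef_rot: [135.0, 89.8, -86.5]
contact_force: [-0.3, -0.1, -0.8]
gripper_width: 0.087
```

```bash
python3 -c "
from h import *
p=r.capture('wrist');W=world(p)
m=(np.hypot(W[...,0]-.568,W[...,1]-.345)<.05)&(W[...,2]>.08)&(W[...,2]<.105);P=W[m];print(len(P),P.mean(0).round(4),cv2.minAreaRect((P[:,:2]*1000).astype(np.float32)))
p=r.capture('top');W=world(p);print(topface(p,W,(215,233),3,.025,.045))
go(.437,.12,.12)
"
```

```text
3863 [0.5695 0.3433 0.0949] ((568.8047485351562, 343.7689208984375), (36.245574951171875, 57.22197341918945), 48.25511932373047)
{'mean': array([0.437 , 0.1168, 0.0344]), 'rect': [array([437.2, 116.7]), array([63.5, 62.9]), np.float64(89.3)], 'n': 619, 'z': array([0.032 , 0.0345, 0.0368])}
t 18.05 tcp [0.5668 0.3455 0.1275] jaw -131.5 w 0.0878 F [-0.1  0.2 -0.3] j [ 48.  23.  -7.   0. -61.   0.]
shift [ 0.061  1.699 -0.348] turn [ 0.    -0.003 -0.008] rows 5.2
```

Oblong head is on its plate: centre within 2 mm, angle 48.3° against 48.4°. Next, the big round head.

Emit:
send_rows(plan=[[[0, 0.3, -0.06], [0, 0, 0]], [[0, 0.6, -0.12], [0, 0, 0]], [[0, 0.9, -0.18], [0, 0, 0]], [[0, 0.9, -0.18], [0, 0, 0]], [[0, 0.9, -0.18], [0, 0, 0]]])

```text
time_s: 18.55
tcp_pos: [0.4972, 0.2256, 0.1285]
eef_rot: [110.8, 89.6, -110.7]
contact_force: [0.5, -0.1, -0.0]
gripper_width: 0.0878
```

Emit:
send_rows(plan=[[[0, 0.3, -0.06], [0, 0, 0]], [[0, 0.6, -0.12], [0, 0, 0]], [[0, 0.8, -0.17], [0, 0, 0]], [[0, 0.8, -0.17], [0, 0, 0]], [[0, 0.8, -0.17], [0, 0, 0]]])

```text
time_s: 19.05
tcp_pos: [0.4374, 0.1193, 0.1295]
eef_rot: [116.0, 89.6, -105.5]
contact_force: [-0.3, -0.5, 0.0]
gripper_width: 0.088
```

```bash
python3 -c "
from h import *
p=r.capture('wrist');W=world(p)
m=(np.hypot(W[...,0]-.437,W[...,1]-.118)<.055)&(W[...,2]>.025)&(W[...,2]<.045);P=W[m];print(len(P),P.mean(0).round(4),cv2.minAreaRect((P[:,:2]*1000).astype(np.float32)))
go(.4365,.118,-.006)
"
```

```text
4332 [0.437  0.1181 0.0353] ((436.1138000488281, 118.8442611694336), (64.96512603759766, 64.76805877685547), 29.688213348388672)
t 19.1 tcp [0.4376 0.1197 0.1294] jaw -131.5 w 0.0879 F [-0.3  1.1 -0.2] j [ 40.   4. -33.   0. -54.   8.]
shift [0.903 0.009 0.   ] turn [ 0.    -0.003 -0.007] rows 2.7
```

Emit:
send_rows(plan=[[[0.25, 0.009, 0], [0, 0, -0.007]], [[0.5, 0.009, 0], [0, 0, -0.007]], [[0.75, 0.009, 0], [0, 0, -0.007]], [[0.9, 0.009, 0], [0, 0, -0.007]], [[0.9, 0.009, 0], [0, 0, -0.007]]])

```text
time_s: 19.6
tcp_pos: [0.4353, 0.1175, -0.0087]
eef_rot: [103.4, 89.6, -118.1]
contact_force: [-0.6, 0.1, 0.9]
gripper_width: 0.0877
```

Emit:
send_rows(plan=[[[0, 0, 0], [0, 0, 0]], [[0, 0, 0], [0, 0, 0]], [[0, 0, 0], [0, 0, 0]], [[0, 0, 0], [0, 0, 0]], [[0, 0, 0], [0, 0, 0]]], jaw=-1)

```text
time_s: 20.1
tcp_pos: [0.4361, 0.1182, -0.0077]
eef_rot: [116.7, 89.7, -104.8]
contact_force: [-1.9, 1.4, 6.1]
gripper_width: 0.066
```

```bash
python3 -c "
from h import *
go(.684,-.1026,.13);go(.684,-.1026,.13,-80)
"
```

```text
t 20.1 tcp [ 0.4361  0.1182 -0.0077] jaw -131.5 w 0.066 F [-1.9  1.4  6.1] j [ 40.  16. -42.   0. -33.   8.]
shift [-0.913  0.012 -2.215] turn [ 0.    -0.003 -0.005] rows 7.2
t 20.1 tcp [ 0.4361  0.1182 -0.0077] jaw -131.5 w 0.066 F [-1.9  1.4  6.1] j [ 40.  16. -42.   0. -33.   8.]
shift [-0.913  0.012 -2.215] turn [-1.144 -0.    -0.006] rows 7.2
```

Emit:
send_rows(plan=[[[-0.06, 0, 0], [0, 0, 0]], [[-0.2, 0, 0], [0, 0, 0]], [[-0.45, 0, 0], [0, 0, 0]], [[-0.7, 0, 0], [0, 0, 0]], [[-0.9, 0, 0], [0, 0, 0]]])

```text
time_s: 20.6
tcp_pos: [0.4362, 0.1186, 0.1301]
eef_rot: [133.0, 89.8, -88.4]
contact_force: [0.5, 0.4, -1.7]
gripper_width: 0.0657
```

Emit:
send_rows(plan=[[[0, 0, -0.1], [0, 0, 0]], [[0, 0, -0.3], [0, 0, 0]], [[0, 0, -0.55], [0, 0, 0]], [[0, 0, -0.75], [0, 0, 0]], [[0, 0, -0.85], [0, 0, 0]]])

```text
time_s: 21.1
tcp_pos: [0.5327, 0.0326, 0.1308]
eef_rot: [132.4, 89.8, -89.2]
contact_force: [-0.7, -0.4, -1.6]
gripper_width: 0.0657
```

Emit:
send_rows(plan=[[[0, 0, -0.15], [0, 0, 0]], [[0, 0, -0.35], [0, 0, 0]], [[0, 0, -0.55], [0, 0, 0]], [[0, 0, -0.75], [0, 0, 0]], [[0, 0, -0.85], [0, 0, 0]]])

```text
time_s: 21.6
tcp_pos: [0.6289, -0.0533, 0.1312]
eef_rot: [126.1, 89.8, -95.5]
contact_force: [-0.8, -0.1, -1.2]
gripper_width: 0.0652
```

```bash
python3 -c "
from h import *
go(.684,-.1026,.1)
"
```

```text
t 21.6 tcp [ 0.6289 -0.0533  0.1312] jaw -131.6 w 0.0652 F [-0.8 -0.1 -1.2] j [ 13.  20. -11.   0. -59.  35.]
shift [ 0.209  0.001 -0.493] turn [ 0.    -0.003 -0.004] rows 1.6
```

Emit:
send_rows(plan=[[[0, 0, -0.15], [0, 0, 0]], [[0, 0, -0.35], [0, 0, 0]], [[0.05, 0, -0.49], [0, 0, 0]], [[0.15, 0, -0.49], [0, 0, 0]], [[0.2, 0, -0.49], [0, 0, 0]]])

```text
time_s: 22.1
tcp_pos: [0.6822, -0.1021, 0.0994]
eef_rot: [85.7, 89.7, -136.0]
contact_force: [-1.1, 0.4, -1.8]
gripper_width: 0.0657
```

```bash
python3 -c "
from h import *
go(.684,-.1026,.0533)
"
```

```text
t 22.1 tcp [ 0.6822 -0.1021  0.0994] jaw -131.7 w 0.0657 F [-1.1  0.4 -1.8] j [  8.  27.  -5.   0. -59.  40.]
shift [ 0.308 -0.007 -0.011] turn [-0.     0.    -0.006] rows 0.9
```

Emit:
send_rows(plan=[[[0.1, -0.007, -0.01], [0, 0, 0]], [[0.2, -0.007, -0.01], [0, 0, 0]], [[0.27, -0.007, -0.01], [0, 0, 0]], [[0.3, -0.007, -0.01], [0, 0, 0]], [[0.308, -0.007, -0.01], [0, 0, 0]]])

```text
time_s: 22.6
tcp_pos: [0.6837, -0.1022, 0.0528]
eef_rot: [82.6, 89.7, -139.1]
contact_force: [0.9, -0.3, -0.8]
gripper_width: 0.0656
```

Emit:
send_rows(plan=[[[0.005, 0, 0], [0, 0, 0]], [[0.005, 0, 0], [0, 0, 0]], [[0.005, 0, 0], [0, 0, 0]], [[0.005, 0, 0], [0, 0, 0]], [[0.005, 0, 0], [0, 0, 0]]])

```text
time_s: 23.1
tcp_pos: [0.6838, -0.1022, 0.0524]
eef_rot: [86.3, 89.7, -135.4]
contact_force: [0.6, 0.3, 0.6]
gripper_width: 0.0654
```

Emit:
send_rows(plan=[[[0, 0, 0], [0, 0, 0]], [[0, 0, 0], [0, 0, 0]], [[0, 0, 0], [0, 0, 0]], [[0, 0, 0], [0, 0, 0]], [[0, 0, 0], [0, 0, 0]]], jaw=1)

```text
time_s: 23.6
tcp_pos: [0.6839, -0.1023, 0.0525]
eef_rot: [86.7, 89.7, -135.0]
contact_force: [-0.2, -0.3, 0.2]
gripper_width: 0.0874
```

Emit:
send_rows(plan=[[[-0.1, 0, 0], [0, 0, 0]], [[-0.3, 0, 0], [0, 0, 0]], [[-0.5, 0, 0], [0, 0, 0]], [[-0.5, 0, 0], [0, 0, 0]], [[-0.5, 0, 0], [0, 0, 0]]])

```text
time_s: 24.1
tcp_pos: [0.6849, -0.1019, 0.1297]
eef_rot: [125.0, 89.8, -96.6]
contact_force: [-0.5, 0.0, 0.1]
gripper_width: 0.0875
```

```bash
python3 -c "
from h import *
p=r.capture('wrist');W=world(p)
m=(np.hypot(W[...,0]-.684,W[...,1]+.1026)<.05)&(W[...,2]>.08)&(W[...,2]<.105);P=W[m];print(len(P),P.mean(0).round(4),cv2.minAreaRect((P[:,:2]*1000).astype(np.float32)))
p=r.capture('top');W=world(p);print(topface(p,W,(324,210),3,.025,.045))
go(.4835,-.147,.13);go(.4835,-.147,.13,84.7)
"
```

```text
6524 [ 0.6865 -0.1043  0.0951] ((686.526123046875, -104.37635803222656), (64.92682647705078, 57.703678131103516), 48.021263122558594)
{'mean': array([ 0.4828, -0.1468,  0.0341]), 'rect': [array([ 483.5, -147.7]), array([60.9, 60.5]), np.float64(84.5)], 'n': 659, 'z': array([0.0315, 0.0343, 0.0367])}
t 24.2 tcp [ 0.6837 -0.102   0.1274] jaw -131.7 w 0.0877 F [-0.9 -0.1 -0.2] j [  8.  25.  -3.   0. -62.  41.]
shift [-0.011  1.112  0.797] turn [-0.     0.001 -0.006] rows 4.1
t 24.2 tcp [ 0.6837 -0.102   0.1274] jaw -131.7 w 0.0877 F [-0.9 -0.1 -0.2] j [  8.  25.  -3.   0. -62.  41.]
shift [-0.011  1.112  0.797] turn [-0.808  0.003 -0.006] rows 4.2
```

Emit:
send_rows(plan=[[[0, 0.27, 0.2], [0, 0, 0]], [[0, 0.54, 0.39], [0, 0, 0]], [[0, 0.81, 0.58], [0, 0, 0]], [[0, 0.95, 0.68], [0, 0, 0]], [[0, 0.95, 0.68], [0, 0, 0]]])

```text
time_s: 24.7
tcp_pos: [0.5089, -0.1412, 0.128]
eef_rot: [67.9, 89.6, -153.8]
contact_force: [0.8, -0.7, -0.3]
gripper_width: 0.0878
```

Emit:
send_rows(plan=[[[0, 0.16, 0.12], [-0.2, 0, 0]], [[0, 0.16, 0.12], [-0.4, 0, 0]], [[0, 0.16, 0.12], [-0.6, 0, 0]], [[0, 0.16, 0.12], [-0.78, 0, 0]], [[0, 0.16, 0.12], [-0.81, 0, 0]]])

```text
time_s: 25.2
tcp_pos: [0.4798, -0.147, 0.1278]
eef_rot: [28.9, 89.6, -156.1]
contact_force: [0.7, 0.0, -0.9]
gripper_width: 0.0878
```

```bash
python3 -c "
from h import *
p=r.capture('wrist');W=world(p)
m=(np.hypot(W[...,0]-.4835,W[...,1]+.147)<.055)&(W[...,2]>.025)&(W[...,2]<.045);P=W[m];print(len(P),P.mean(0).round(4),cv2.minAreaRect((P[:,:2]*1000).astype(np.float32)))
go(.4835,-.147,-.006,84.7)
"
```

```text
4679 [ 0.4836 -0.1462  0.0352] ((482.2481689453125, -146.10498046875), (59.99850082397461, 59.390625), 84.59309387207031)
t 25.25 tcp [ 0.4798 -0.147   0.1277] jaw -95.0 w 0.0877 F [-0.   0.7  0.1] j [  6.   9. -27.   0. -55.  79.]
shift [ 0.891 -0.006 -0.03 ] turn [ 0.006  0.008 -0.005] rows 2.7
```

Emit:
send_rows(plan=[[[0.25, -0.006, -0.02], [0, 0.008, -0.005]], [[0.5, -0.006, -0.02], [0, 0.008, -0.005]], [[0.75, -0.006, -0.02], [0, 0.008, -0.005]], [[0.89, -0.006, -0.02], [0, 0.008, -0.005]], [[0.89, -0.006, -0.02], [0, 0.008, -0.005]]])

```text
time_s: 25.75
tcp_pos: [0.4797, -0.1469, -0.009]
eef_rot: [5.8, 89.6, -179.3]
contact_force: [-0.5, -0.1, -0.1]
gripper_width: 0.0877
```

Emit:
send_rows(plan=[[[0, 0, 0], [0, 0, 0]], [[0, 0, 0], [0, 0, 0]], [[0, 0, 0], [0, 0, 0]], [[0, 0, 0], [0, 0, 0]], [[0, 0, 0], [0, 0, 0]]], jaw=-1)

```text
time_s: 26.25
tcp_pos: [0.4804, -0.1468, -0.008]
eef_rot: [5.1, 89.7, 180.0]
contact_force: [-0.6, 2.1, 5.5]
gripper_width: 0.0599
```

Emit:
send_rows(plan=[[[-0.06, 0, 0], [0, 0, 0]], [[-0.2, 0, 0], [0, 0, 0]], [[-0.45, 0, 0], [0, 0, 0]], [[-0.7, 0, 0], [0, 0, 0]], [[-0.9, 0, 0], [0, 0, 0]]])

```text
time_s: 26.75
tcp_pos: [0.4814, -0.1469, 0.1299]
eef_rot: [6.3, 89.8, -178.8]
contact_force: [0.3, 0.2, -0.5]
gripper_width: 0.0599
```

```bash
python3 -c "
from h import *
go(.615,-.296,.13);go(.615,-.296,.13,72.2)
"
```

```text
t 26.75 tcp [ 0.4814 -0.1469  0.1299] jaw -95.1 w 0.0599 F [ 0.3  0.2 -0.5] j [  5.   8. -27.  -0. -55.  79.]
shift [-0.003  0.911 -0.976] turn [-0.     0.004 -0.   ] rows 4.0
t 26.75 tcp [ 0.4814 -0.1469  0.1299] jaw -95.1 w 0.0599 F [ 0.3  0.2 -0.5] j [  5.   8. -27.  -0. -55.  79.]
shift [-0.003  0.911 -0.976] turn [ 0.282  0.004 -0.001] rows 4.0
```

Emit:
send_rows(plan=[[[0, 0.08, -0.08], [0, 0, 0]], [[0, 0.22, -0.23], [0, 0, 0]], [[0, 0.4, -0.42], [0, 0, 0]], [[0, 0.55, -0.58], [0, 0, 0]], [[0, 0.6, -0.63], [0, 0, 0]]])

```text
time_s: 27.25
tcp_pos: [0.5688, -0.247, 0.1298]
eef_rot: [15.5, 89.8, -169.6]
contact_force: [-0.6, -0.2, -0.9]
gripper_width: 0.0598
```

Emit:
send_rows(plan=[[[0, 0.1, -0.1], [0.07, 0, 0]], [[0, 0.2, -0.22], [0.14, 0, 0]], [[0, 0.3, -0.32], [0.21, 0, 0]], [[0.1, 0.32, -0.34], [0.28, 0, 0]], [[0.2, 0.32, -0.34], [0.28, 0, 0]]])

```text
time_s: 27.75
tcp_pos: [0.6153, -0.2997, 0.0996]
eef_rot: [27.3, 89.9, -170.6]
contact_force: [-0.7, -0.0, -0.6]
gripper_width: 0.0598
```

```bash
python3 -c "
from h import *
go(.613,-.2955,.0530,72.2)
"
```

```text
t 27.75 tcp [ 0.6153 -0.2997  0.0996] jaw -107.9 w 0.0598 F [-0.7 -0.  -0.6] j [-10.  26.  -6.   0. -58.  82.]
shift [ 0.31  -0.023  0.022] turn [-0.002  0.003 -0.001] rows 0.9
```

Emit:
send_rows(plan=[[[0.1, -0.02, 0.02], [0, 0, 0]], [[0.2, -0.022, 0.02], [0, 0, 0]], [[0.27, -0.022, 0.02], [0, 0, 0]], [[0.3, -0.022, 0.02], [0, 0, 0]], [[0.308, -0.022, 0.02], [0, 0, 0]]])

```text
time_s: 28.25
tcp_pos: [0.6131, -0.2955, 0.0528]
eef_rot: [23.0, 89.8, -174.9]
contact_force: [1.3, -0.1, -0.6]
gripper_width: 0.0598
```

Emit:
send_rows(plan=[[[0.005, 0, 0], [0, 0, 0]], [[0.005, 0, 0], [0, 0, 0]], [[0.005, 0, 0], [0, 0, 0]], [[0.005, 0, 0], [0, 0, 0]], [[0.005, 0, 0], [0, 0, 0]]])

```text
time_s: 28.75
tcp_pos: [0.6132, -0.2956, 0.0524]
eef_rot: [26.3, 89.8, -171.5]
contact_force: [0.3, -0.4, -0.9]
gripper_width: 0.0597
```

Emit:
send_rows(plan=[[[0, 0, 0], [0, 0, 0]], [[0, 0, 0], [0, 0, 0]], [[0, 0, 0], [0, 0, 0]], [[0, 0, 0], [0, 0, 0]], [[0, 0, 0], [0, 0, 0]]], jaw=1)

```text
time_s: 29.25
tcp_pos: [0.6133, -0.2956, 0.0525]
eef_rot: [26.5, 89.8, -171.3]
contact_force: [-0.7, 0.2, -0.5]
gripper_width: 0.0868
```

Emit:
send_rows(plan=[[[-0.1, 0, 0], [0, 0, 0]], [[-0.3, 0, 0], [0, 0, 0]], [[-0.6, 0, 0], [0, 0, 0]], [[-0.9, 0, 0], [0, 0, 0]], [[-0.9, 0, 0], [0, 0, 0]]])

```text
time_s: 29.75
tcp_pos: [0.6173, -0.2972, 0.1969]
eef_rot: [169.5, 89.4, -28.2]
contact_force: [1.0, 0.6, 0.1]
gripper_width: 0.0874
```

Emit:
send_rows(plan=[[[0, 0, 0.3], [0, 0, 0]], [[0, 0, 0.6], [0, 0, 0]], [[0, 0, 0.9], [0, 0, 0]], [[0, 0, 0.9], [0, 0, 0]], [[0, 0, 0.9], [0, 0, 0]]])

```text
time_s: 30.25
tcp_pos: [0.4886, -0.2559, 0.1974]
eef_rot: [172.8, 89.2, -24.9]
contact_force: [0.4, -0.5, 0.9]
gripper_width: 0.0881
```

```bash
python3 -c "
from h import *
go(.5,-.29,.2)
for c in('top','scene'):
  p=r.capture(c);W=world(p);cv2.imwrite(f'pics/{c}_end.png',cv2.cvtColor(p['color'],cv2.COLOR_RGB2BGR))
  for n,x,y in(('big',.684,-.1026),('sq',.615,-.296),('ob',.568,.345),('sm',.6534,.146)):
    m=(np.hypot(W[...,0]-x,W[...,1]-y)<.055)&(W[...,2]>.08)&(W[...,2]<.11);P=W[m]
    if len(P)>20:
      z=np.linalg.lstsq(np.c_[P[:,:2],np.ones(len(P))],P[:,2],rcond=None)[0]
      print(c,n,len(P),P.mean(0).round(4),z[:2].round(3),cv2.minAreaRect((P[:,:2]*1000).astype(np.float32)))
"
```

```text
t 30.25 tcp [ 0.4886 -0.2559  0.1974] jaw -107.8 w 0.0881 F [ 0.4 -0.5  0.9] j [ -7.   9. -17.   0. -64.  79.]
shift [-0.015  0.193 -0.142] turn [ 0.    -0.017 -0.002] rows 0.7
top ob 443 [0.5683 0.3407 0.0932] [0.074 0.111] ((569.1612548828125, 342.23797607421875), (37.7991943359375, 59.492156982421875), 53.44859313964844)
top sm 147 [0.6517 0.1436 0.0933] [0.159 0.114] ((652.8660278320312, 144.25123596191406), (27.36876678466797, 27.70529556274414), 48.99684524536133)
scene big 483 [ 0.6885 -0.1044  0.0932] [-0.05   0.038] ((686.8814086914062, -102.67841339111328), (61.10449981689453, 65.29631042480469), 51.78834533691406)
scene sq 564 [ 0.62   -0.2969  0.0933] [-0.045  0.02 ] ((617.6804809570312, -295.83367919921875), (59.849395751953125, 61.052818298339844), 71.12889862060547)
scene ob 173 [0.5736 0.3399 0.0924] [-0.014  0.09 ] ((569.4411010742188, 344.406982421875), (35.529178619384766, 66.89582824707031), 45.65156936645508)
scene sm 92 [0.6564 0.1433 0.0917] [-0.11   0.171] ((655.4520874023438, 144.43377685546875), (28.521486282348633, 27.92995262145996), 71.69992065429688)
```

View pics/top_end.png

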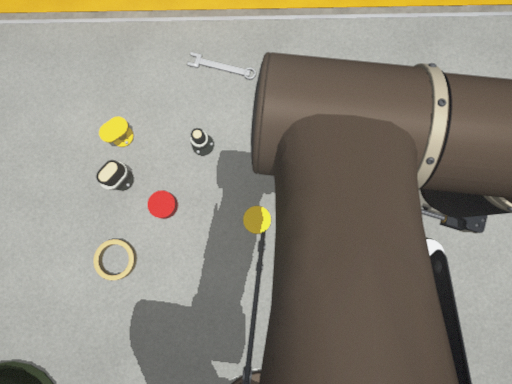

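The top view shows the oblong head on its grey stand at (113,176) and the small head at (199,137). The tape roll is unmoved at (114,259). The arm hides the other two stands and the can.

View pics/scene_end.png

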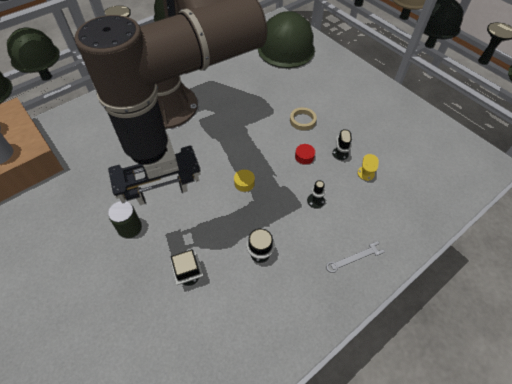

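The scene view shows all four heads flat on their stands: square (186,265), big round (261,242), small round (319,187), oblong (344,138). The can (125,219) and tape roll (303,118) are where they started, and the gripper touches nothing. Handing in.

```bash
python3 -c "
from plant import r
print(r.close_job())"
```

```text
the job is handed in; nothing more can be done
None
```

I unstacked the heads and set all four on their matching grey stands, then handed the job in. The robot clock read about 30 s of the 112 s allowed, and the system reported no verdict.

| Head | Off plate centre, last checks (mm) | Alignment |
|---|---|---|
| Small round | 1–3 | not needed |
| Oblong | about 2 | within 0.2° close up; about 3–5° in the farther views, part hidden |
| Big round | about 3 | not needed |
| Square | about 3 | about 1° |

The limit is 12 mm off centre and 15° out of line. The tops measured 93–95 mm above the bench, against the 94 mm expected. The can and tape roll look unmoved in the final picture; I did not measure them. The arm was clear of everything.

- **Fingertip height wrong:** the fingertips turned out to sit about 18 mm behind the reported tool point, not 19 mm ahead of it as described. My first grasp closed on air just above the small head and moved nothing. I measured the offset with two cameras and used it for every later grasp.
- **Flatness not measured:** in the last check, the tilt I fitted to each head's points included side faces, so it read up to about 0.2 on the small round head. I disregarded it and judged the heads flat from the pictures and the top heights.
- **Checked from one view:** the arm hid the big round and square heads from the top camera at the end. Their final positions come from the scene camera, plus a close-up of the big round head just after release.

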